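Load the lantern's round battery holder and put its cover on

TASK

Load the lantern's round battery holder: stand the three large battery cells upright in it, one centred over each brass contact, then set the cover level and centred on top of the cells. Leave the two smaller cells standing where they are.

Things in the scene. Friction and masses are not known exactly. Their poses are not given: they have to be found in the camera images.
- cell0: large battery cell: plain aluminium cylinder 34 mm in diameter, 61 mm tall including a 10 mm wide, 2 mm high terminal nub on top; about 140 g; upright on the bench at the start. Origin: centre of its underside, z up its axis. Large and small cells and a white spool share the middle of the bench in no fixed order, each with at least 38 mm free all round.
- cell1: large battery cell: plain aluminium cylinder 34 mm in diameter, 61 mm tall including a 10 mm wide, 2 mm high terminal nub on top; about 140 g; upright on the bench at the start. Origin: centre of its underside, z up its axis. Large and small cells and a white spool share the middle of the bench in no fixed order, each with at least 38 mm free all round.
- cell2: large battery cell: plain aluminium cylinder 34 mm in diameter, 61 mm tall including a 10 mm wide, 2 mm high terminal nub on top; about 140 g; upright on the bench at the start. Origin: centre of its underside, z up its axis. Large and small cells and a white spool share the middle of the bench in no fixed order, each with at least 38 mm free all round.
- small0: small battery cell, NOT wanted: same look as the large ones but only 26 mm in diameter and 50 mm tall; stands upright among them. Origin: centre of its underside.
- small1: small battery cell, NOT wanted: same look as the large ones but only 26 mm in diameter and 50 mm tall; stands upright among them. Origin: centre of its underside.
- pod: battery holder fixed to the bench at the left or right: round grey cup on a round flange 132 mm wide, 6 mm thick. Cup 106 mm outside, 100 mm inside; inner floor 10 mm, rim 30 mm and tops of loaded large cells 71 mm above the bench. Origin: centre of the underside, on the bench; x points from there to contact 0; contacts 1 and 2 follow counter-clockwise from above.
- contact0: brass contact disc, 24 mm across, flush in the floor of the battery holder, 25 mm from its axis; the three lie 120 degrees apart (43 mm between centres), so that the large cells over them form a close triangle. Origin: centre of the disc, at the level of the holder's floor, 10 mm above the bench.
- contact1: brass contact disc, 24 mm across, flush in the floor of the battery holder, 25 mm from its axis; the three lie 120 degrees apart (43 mm between centres), so that the large cells over them form a close triangle. Origin: centre of the disc, at the level of the holder's floor, 10 mm above the bench.
- contact2: brass contact disc, 24 mm across, flush in the floor of the battery holder, 25 mm from its axis; the three lie 120 degrees apart (43 mm between centres), so that the large cells over them form a close triangle. Origin: centre of the disc, at the level of the holder's floor, 10 mm above the bench.
- cover: loose grey cover, an upside-down cup: 116 mm outside, 110 mm inside diameter, 37 mm tall, 34 mm deep inside, about 130 g; on top a black cylindrical knob 24 mm wide, 30 mm tall (its top 67 mm above the origin) to hold it by. Lies on the other side of the bench from the holder. Origin: centre of its open lower edge, z up. On the loaded cells its lower edge is 37 mm above the bench.
Not all that is in view belongs to the job. Leave any blue look-alike of the cell1 alone. What is shaped like the cover but red is not meant.

How it is judged:
On the way, in this order (a step that is already met when the one before it is completed fails the run):
1. the three large cells stand in the holder, one over each contact (((horizontal distance between cell0 and contact0 below 0.01 m and height (world z) of cell0 between 0.006 and 0.014 m and angle between cell0's own z axis and vertical below 0.1 rad) or (horizontal distance between cell1 and contact0 below 0.01 m and height (world z) of cell1 between 0.006 and 0.014 m and angle between cell1's own z axis and vertical below 0.1 rad) or (horizontal distance between cell2 and contact0 below 0.01 m and height (world z) of cell2 between 0.006 and 0.014 m and angle between cell2's own z axis and vertical below 0.1 rad)) and ((horizontal distance between cell0 and contact1 below 0.01 m and height (world z) of cell0 between 0.006 and 0.014 m and angle between cell0's own z axis and vertical below 0.1 rad) or (horizontal distance between cell1 and contact1 below 0.01 m and height (world z) of cell1 between 0.006 and 0.014 m and angle between cell1's own z axis and vertical below 0.1 rad) or (horizontal distance between cell2 and contact1 below 0.01 m and height (world z) of cell2 between 0.006 and 0.014 m and angle between cell2's own z axis and vertical below 0.1 rad)) and ((horizontal distance between cell0 and contact2 below 0.01 m and height (world z) of cell0 between 0.006 and 0.014 m and angle between cell0's own z axis and vertical below 0.1 rad) or (horizontal distance between cell1 and contact2 below 0.01 m and height (world z) of cell1 between 0.006 and 0.014 m and angle between cell1's own z axis and vertical below 0.1 rad) or (horizontal distance between cell2 and contact2 below 0.01 m and height (world z) of cell2 between 0.006 and 0.014 m and angle between cell2's own z axis and vertical below 0.1 rad))), for 0.2 s.
2. the cover rests level on the three cells (horizontal distance between cover and pod below 0.012 m and height (world z) of cover between 0.031 and 0.043 m and angle between cover's own z axis and vertical below 0.1 rad), for 0.2 s.
At the end, for the whole second after the job is handed in: over each contact one large cell stands on the holder's floor (4 mm), upright (0.1 rad), within 10 mm of the contact's centre; the cover rests on the cells, level (0.1 rad), within 12 mm of the holder's axis and 6 mm of its resting height; all at rest (0.02 m/s) (all of step 1 and all of step 2 and linear speed of each of cell0, cell1, cell2, cover below 0.02 m/s); the robot touches nothing.
It fails at once if a smaller cell is moved more than 20 mm or tipped (distance of small0 from where it was at the start of the episode above 0.02 m or angle between small0's own z axis and vertical above 0.5 rad).
It fails at once if a smaller cell is moved more than 20 mm or tipped (distance of small1 from where it was at the start of the episode above 0.02 m or angle between small1's own z axis and vertical above 0.5 rad).
It also fails if it takes over 128 s, if anything falls off the work surface, if the arm or the gripper's body presses on something with over 40 N, if the wrist force passes 120 N, or if a joint passes its speed limit or range.

ROBOT

A 6-joint arm with a two-finger parallel gripper is mounted at the origin on the work surface. World frame = base frame: x ahead of the robot, y to its left, z up, the work surface at z = 0. Lengths are in m, angles in rad, forces in N, time in s.
With the tool pointing down it reaches from about 0.325 to 0.9 m from the base axis. Payload 3.5 kg.
Tool frame: the origin (TCP) lies at the very end of the fingers, on their centre line; the grasp point (between the pads) lies 19 mm behind it; x points along the fingers, y is the direction in which the jaws open and shut, and the axes are right-handed (so a half turn about x gives the same grasp; the last joint's range is limited). The gripper opens to 85 mm and grips with 20 to 120 N. Pads are 22 mm wide; open, the fingers measure 114 mm over their backs; the gripper's body (76 mm by 85 mm) begins 54 mm behind the grasp point. The pads swing forward as they close: fully open they stand 13 mm farther back than shut.
Start: joints at [1.056, 0.276, -0.026, 1.268, 0, 1.467], TCP at [0.25, 0.573, 0.231] pointing down, gripper open.
Joint ranges: [-3.12, 3.12], [-0.85, 1.88], [-1.08, 1.24], [-1.95, 2.15], [-1.57, 1.53], [-3.14, 3.14]. Speed limits (rad/s): [2.57, 2.57, 3.14, 3.14, 3.14, 3.14].

INTERFACE

Orientations are given as a rotation vector (axis times angle).
In Python, from rig import ctrl gives the robot as it stands.
- The arm moves only by the shell command python3 -m crank 'ROWS' [FORCE]. ROWS is JSON, a list that holds one entry, the list of rows, each a list of 7 numbers: the shift along the tool's x, y, z in m, then the turn, a rotation vector about the tool's x, y, z in rad, then the closure, from 0 (fully open) to 1 (shut). A call has 1 to 8 rows; each row is the pose to reach, as a shift and turn from the pose commanded when the call began, along the tool's axes at that moment; what a row does not reach only later rows make up. A row lasts 1/10 s, in which the tool goes at most 50 mm and 8.59 degrees, less where a joint would pass 70% of its speed; a pose out of reach is approached as far as the arm can. A call with a gripper value outside its range is refused whole. The fingers move at their own pace and stop on an object; FORCE is the grip in N (left out, the last holds). Time passes only in rows, so rows that repeat a pose let the fingers close. It gives the time, the measured TCP pose, the force and the opening at its end, in the units of the state.
- ctrl.state(): the state, without advancing time (a new reading comes with each control period).
- ctrl.get_image(name): name is "scene" or "top" or "wrist"; returns a dict with "color" (420x560x3 uint8, red, green, blue), "K" (3x3 intrinsics, pixels), "distortion" ([k1, k2, p1, p2, k3] as OpenCV has them; the pictures are not rectified), "R" (3x3) and "t" (3): a world point X has camera coordinates R X + t. Camera axes: x right, y down, z forward; pixel columns grow to the right and rows downward; lengths in m; the calibration is good to about 2 mm. A picture is of the moment at which its call begins. There is no depth.
- ctrl.job_done(): hands the job in, once; it reports no verdict.
Trained networks look in a picture, given as the dict that the camera call returned (one of the last four; its "shot" number tells which), for a name from the list of things; names that differ only in an ending like _2 or _b are one class to them, and where a whole thing is asked for, a point or a joint stands for the part that bears it (a point fixed in the world has none). Each returns a list of dicts, best first, with "confidence" (0 to 1); they miss things now and then, are a little off and sometimes report something else, mostly with a low value. They report only what shows in the picture. A call takes as long as a camera call. They do not tell look-alikes from the thing itself.
- ctrl.boxes_of(picture, query): "extent" ([left, top, width, height] in pixels, round what is visible of it).
- ctrl.cut_out(picture, query): "pixels" (420x560 bool, what is visible of it) and "extent" ([left, top, width, height] in pixels, round what is visible of it).
- ctrl.place_of(picture, query): "uv" ([column, row] in pixels: a listed point, or the origin of a listed thing).
The state is a dict: "clock": time; "joints": joint angles; "joint_velocities": joint speeds; "joint_efforts": joint torques, N m; "tcp_pos": TCP position; "eef_rot": TCP orientation; "wrist_force": force on the tool from outside, world axes, zero at the start; "wrist_torque": the same for the moment, N m; "grip_width": finger opening in m.
Only numpy, scipy, OpenCV 4.12 (cv2) and the standard library are available. Lean on these libraries where they do the work, as an engineer would, in place of code of your own. Each camera call takes 0.05 s, during which the arm holds its last target.

## Working session

There is one attempt and no reset: what is moved stays moved. The work goes in short steps, Python scripts to look and compute and a shell command to move; the robot and the scene stay as the last step left them, time stands still between calls to the robot, and variables do not carry over. Pictures are saved under pics/ and viewed, and the job is handed in when it is done.

```bash
ls; mkdir -p pics
cat > h.py <<'E'
import numpy as np, cv2
from rig import ctrl
from scipy.spatial.transform import Rotation as Ro
def und(im,uv):
    return cv2.undistortPoints(np.array(uv,float).reshape(-1,1,2),im["K"],np.array(im["distortion"],float)).reshape(-1,2)
def ray(im,uv,z):
    R=np.array(im["R"]);t=np.array(im["t"]);o=-R.T@t
    n=und(im,uv);out=[]
    for a in n:
        d=R.T@np.array([a[0],a[1],1.0]);out.append(o+d*(z-o[2])/d[2])
    return np.array(out)
def proj(im,X):
    rv=cv2.Rodrigues(np.array(im["R"],float))[0]
    return cv2.projectPoints(np.array(X,float).reshape(-1,1,3),rv,np.array(im["t"],float),np.array(im["K"],float),np.array(im["distortion"],float))[0].reshape(-1,2)
def save(im,n): cv2.imwrite("pics/"+n+".png",im["color"][:,:,::-1])
E
python3 - <<'E'
from h import *
s=ctrl.state();print(s)
for n in ["scene","top","wrist"]:
    im=ctrl.get_image(n);save(im,n+"0");print(n,(-np.array(im["R"]).T@im["t"]).round(3))
    for q in ["cell0","small0","pod","contact0","cover"]:
        for d in ctrl.boxes_of(im,q): print(q,np.round(d["extent"]),round(d["confidence"],2))
E
```

```text
pics
{'clock': 0.0, 'joints': array([ 1.05561071e+00,  2.77151084e-01, -2.79177897e-02,  1.26799523e+00,
       -5.38215153e-06,  1.46737993e+00]), 'joint_velocities': array([ 9.61970649e-04,  2.25361777e-04,  7.66411805e-04, -2.47182909e-05,
        5.90803108e-04,  9.10155390e-04]), 'joint_efforts': array([ 1.07151162e-03, -4.45508015e+01,  2.95204264e+01,  1.65613013e-02,
       -1.60545369e-04, -1.66241026e-06]), 'tcp_pos': array([0.24977111, 0.57205529, 0.23013109]), 'eef_rot': array([ 0.3213114,  1.5472439, -0.3247272]), 'wrist_force': array([-0.07959213, -0.29821418,  0.82675818]), 'wrist_torque': array([-0.01936712, -0.00439304,  0.01318213]), 'grip_width': 0.08559560742347667}
scene [0.798 0.396 0.603]
cell0 [308. 186.  18.  24.] 0.97
cell0 [370. 229.  25.  34.] 0.61
cell0 [283. 246.  23.  34.] 0.58
small0 [219. 220.  19.  30.] 0.75
small0 [266. 208.  14.  25.] 0.67
pod [327. 300.  78.  81.] 0.64
contact0 [368. 314.  16.  18.] 0.72
contact0 [342. 324.  16.  12.] 0.65
cover [219. 135.  54.  43.] 0.95
cover [268. 106.  47.  37.] 0.95
cover [193. 104.  44.  37.] 0.61
top [ 0.362 -0.064  1.034]
cell0 [264. 240.  12.  14.] 0.76
cell0 [212. 223.  20.  19.] 0.73
cell0 [191. 252.  15.  18.] 0.7
cell0 [211. 182.  25.  18.] 0.66
small0 [265. 155.   9.  15.] 0.68
small0 [260. 194.  12.  14.] 0.43
small0 [262. 240.  13.  15.] 0.28
pod [127. 185.  53.  53.] 0.78
contact0 [138. 207.   8.   1.] 0.56
contact0 [157. 198.   9.  10.] 0.38
cover [330. 191.  51.  48.] 0.91
cover [404. 189.  56.  47.] 0.81
cover [362. 259.  52.  52.] 0.62
wrist [0.188 0.6   0.374]
```

View pics/scene0.png

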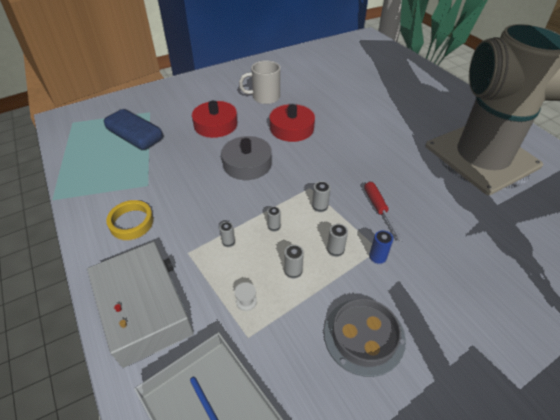

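View pics/top0.png

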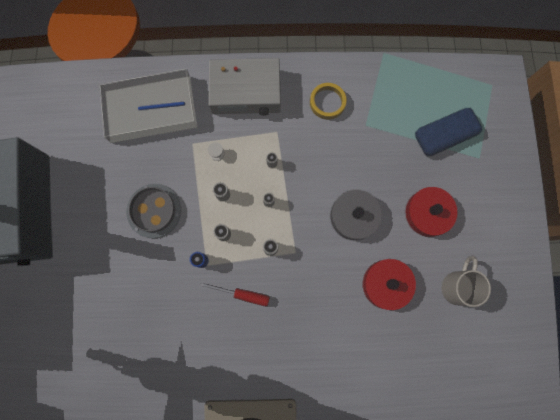

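View pics/wrist0.png

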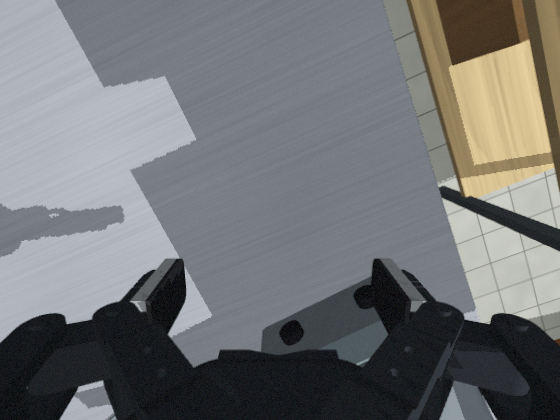

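The scene view shows the large cells at (321,196), (338,240) and (293,261), the small ones at (227,233) and (274,218), the blue look-alike at (381,247) and the spool at (246,295). The grey cover is at (246,158), red ones are at (214,118) and (292,122), and the pod is at (365,332).

In the top view the large cells are at (221,191), (222,232) and (270,247), the small ones at (272,159) and (268,200), the grey cover at (357,215) and the pod at (153,210).

Next I'll fit positions in both views and check them with crops.

```bash
cat > m.py <<'E'
from h import *
from scipy.optimize import minimize
def cyl(x,y,segs):
    a=np.linspace(0,2*np.pi,40,endpoint=False);P=[]
    for z,r in segs: P.append(np.c_[x+r*np.cos(a),y+r*np.sin(a),np.full(40,z)])
    return np.vstack(P)
SH={'L':[(0,.017),(.059,.017)],'S':[(0,.013),(.048,.013)],'C':[(0,.058),(.037,.058)],'P':[(0,.066),(.006,.066)]}
def silh(im,x,y,k):
    h=cv2.convexHull(proj(im,cyl(x,y,SH[k])).astype(np.float32))
    m=np.zeros((420,560),np.uint8);cv2.fillPoly(m,[np.round(h*16).astype(np.int32)],1,shift=4);return m>0
def fit(im,mask,k,x0):
    best=(-1,)
    for st,n in ((.006,5),(.002,4),(.0007,4)):
        c=x0
        for i in range(-n,n+1):
            for j in range(-n,n+1):
                x,y=c[0]+i*st,c[1]+j*st
                s=silh(im,x,y,k);iou=(s&mask).sum()/max(1,(s|mask).sum())
                if iou>best[0]: best=(iou,x,y)
        x0=best[1:]
    return best
E
python3 - <<'E'
from m import *
T=ctrl.get_image("top");S=ctrl.get_image("scene")
for nm,im in (("top",T),("scene",S)):
    for q,k in (("cell0",'L'),("small0",'S'),("cover",'C'),("pod",'P')):
        for d in ctrl.cut_out(im,q):
            m=d["pixels"]; 
            if m.sum()<20: continue
            v,u=np.nonzero(m);b=ray(im,[[u.mean(),v.mean()]],.03)[0][:2]
            f=fit(im,m,k,b)
            print(nm,q,[int(a) for a in d["extent"]],round(d["confidence"],2),np.round(f,4), im["color"][m].mean(0).astype(int))
    for d in ctrl.place_of(im,"contact0")+ctrl.place_of(im,"contact1")+ctrl.place_of(im,"contact2"):
        print(nm,"contact",np.round(d["uv"],1),round(d["confidence"],2),ray(im,[d["uv"]],.01)[0].round(4))
    for d in ctrl.place_of(im,"pod"): print(nm,"pod",np.round(d["uv"],1),round(d["confidence"],2),ray(im,[d["uv"]],0)[0].round(4))
    # brass contacts by colour
    hsv=cv2.cvtColor(im["color"],cv2.COLOR_RGB2HSV)
    m=((hsv[...,0]>8)&(hsv[...,0]<28)&(hsv[...,1]>110)).astype(np.uint8)
    n,l,st,ce=cv2.connectedComponentsWithStats(m)
    for i in range(1,n):
        w=ray(im,[ce[i]],.01)[0]
        if 20<st[i,4]<400 and np.linalg.norm(w[:2])<.9: print(nm,"brass",st[i],ce[i].round(1),w.round(4))
c=S["color"][170:390,200:420];cv2.imwrite("pics/c1.png",cv2.resize(c,None,fx=2.6,fy=2.6,interpolation=cv2.INTER_CUBIC)[:,:,::-1])
E
```

```text
top cell0 [261, 241, 15, 12] 0.77 [ 0.8472  0.4466 -0.0558] [87 85 83]
top cell0 [214, 184, 16, 16] 0.76 [0.9191 0.5759 0.0561] [83 81 79]
top cell0 [190, 252, 13, 15] 0.47 [0.8476 0.4224 0.1094] [52 56 74]
top small0 [265, 153, 11, 18] 0.71 [ 0.8286  0.6523 -0.0622] [82 80 78]
top small0 [155, 197, 9, 10] 0.63 [0.5    0.5528 0.1953] [123  98  64]
top small0 [260, 193, 12, 14] 0.55 [ 0.9255  0.5564 -0.0537] [88 85 83]
top cover [363, 257, 52, 52] 0.82 [ 0.9634  0.3565 -0.3232] [118  43  43]
top cover [403, 190, 55, 47] 0.81 [ 0.9502  0.5202 -0.439 ] [114  42  42]
top pod [125, 188, 53, 48] 0.88 [0.9645 0.5435 0.2245] [82 78 75]
top pod [262, 194, 10, 13] 0.21 [ 0.0536  0.5866 -0.0668] [82 81 79]
top contact [159.9 201.2] 0.61 [0.5629 0.2055 0.01  ]
top contact [141.5 212.6] 0.58 [0.5365 0.2493 0.01  ]
top contact [157.7 222.8] 0.48 [0.5112 0.2097 0.01  ]
top contact [159.9 201.2] 0.61 [0.5629 0.2055 0.01  ]
top contact [141.5 212.6] 0.58 [0.5365 0.2493 0.01  ]
top contact [157.7 222.8] 0.48 [0.5112 0.2097 0.01  ]
top contact [159.9 201.2] 0.61 [0.5629 0.2055 0.01  ]
top contact [141.
[... 1841 characters left out ...]
0.72 [0.5553 0.2065 0.01  ]
scene contact [373.1 319.7] 0.62 [0.5168 0.2118 0.01  ]
scene contact [228.1 240.4] 0.54 [ 0.6559 -0.0565  0.01  ]
scene pod [366.4 335.5] 0.82 [0.5391 0.2256 0.    ]
scene brass [366   7  16  12 127] [373.5  12.6] [-0.3252 -0.8297  0.01  ]
scene brass [423  14   8  12  63] [427.2  19.5] [-0.4742 -0.6792  0.01  ]
scene brass [466  35  15  14 119] [472.5  41.6] [-0.4798 -0.4546  0.01  ]
scene brass [367 317  14  13 136] [373.6 322.7] [0.5195 0.2164 0.01  ]
scene brass [120 320   6   7  33] [122.7 323.1] [0.8798 0.0165 0.01  ]
scene brass [343 324  14  14 143] [349.3 330.4] [0.5621 0.2076 0.01  ]
scene brass [365 341  14  13 149] [371.5 347.2] [0.5483 0.2481 0.01  ]
```

View pics/c1.png

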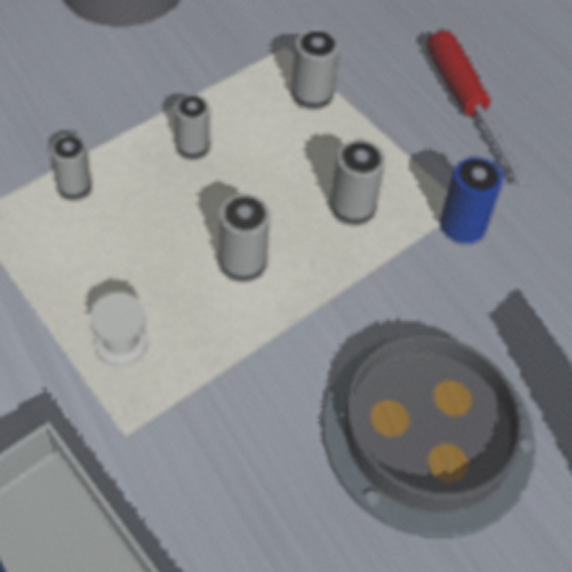

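Heights and sizes agree: the contact spacing is 43 mm and the pod centres match within 1 mm. The crop confirms the large cells by their diameter. Nothing else in the crop looks like a cell apart from the blue look-alike, the two small cells and the spool.

```bash
cat > plan.py <<'E'
from h import *
import sys
def plan(x,y,z,yawdeg,s=None):
    s=s or ctrl.state()
    R=Ro.from_rotvec(s["eef_rot"]).as_matrix()
    cur=np.degrees(np.arctan2(R[1,1],R[0,1]))
    d=(yawdeg-cur+90)%180-90   # world yaw change
    c=np.cos(np.radians(cur+d));q=np.sin(np.radians(cur+d))
    xt=np.array([0,0,-1.]);yt=np.array([c,q,0]);G=np.c_[xt,yt,np.cross(xt,yt)]
    sh=R.T@(np.array([x,y,z])-s["tcp_pos"])
    rv=Ro.from_matrix(R.T@G).as_rotvec()
    print("t",round(s["clock"],2),"tcp",s["tcp_pos"].round(4),"yaw",round(cur,1),"w",round(s["grip_width"],4),"F",s["wrist_force"].round(1),"j6",round(s["joints"][5],2))
    print("shift",sh.round(4),"turn",rv.round(3),"deg",round(np.degrees(np.linalg.norm(rv)),1))
if __name__=="__main__": plan(*map(float,sys.argv[1:5]))
E
python3 plan.py .5775 .057 .14 49
```

```text
t 1.8 tcp [0.2502 0.5727 0.2313] yaw 66.4 w 0.0854 F [-0.  -0.5  0.6] j6 1.47
shift [ 0.0913 -0.3416  0.5064] turn [ 0.304 -0.     0.   ] deg 17.4
```

```bash
python3 -m crank '[[[0.05,-0.34,0.506,0.304,0,0,0.3],[0.05,-0.34,0.506,0.304,0,0,0.3],[0.05,-0.34,0.506,0.304,0,0,0.3],[0.05,-0.34,0.506,0.304,0,0,0.3],[0.05,-0.34,0.506,0.304,0,0,0.3],[0.05,-0.34,0.506,0.304,0,0,0.3],[0.05,-0.34,0.506,0.304,0,0,0.3],[0.05,-0.34,0.506,0.304,0,0,0.3]]]' 40; python3 plan.py .5775 .057 .14 49
```

```text
clock: 2.6
tcp_pos: [0.4653, 0.2348, 0.1988]
eef_rot: [0.56, 1.497, -0.559]
wrist_force: [0.7, -0.1, 0.6]
grip_width: 0.0598
t 2.6 tcp [0.4653 0.2348 0.1988] yaw 49.0 w 0.0598 F [ 0.7 -0.1  0.6] j6 1.06
shift [ 0.0588 -0.0606  0.2013] turn [-0.     0.    -0.001] deg 0.1
```

```bash
python3 -m crank '[[[0.058,-0.06,0.201,0,0,0,0.3],[0.058,-0.06,0.201,0,0,0,0.3],[0.058,-0.06,0.201,0,0,0,0.3],[0.058,-0.06,0.201,0,0,0,0.3],[0.058,-0.06,0.201,0,0,0,0.3],[0.058,-0.06,0.201,0,0,0,0.3],[0.058,-0.06,0.201,0,0,0,0.3],[0.058,-0.06,0.201,0,0,0,0.3]]]' ; python3 plan.py .5775 .057 .024 49
python3 - <<'E'
from m import *
W=ctrl.get_image("wrist");save(W,"w1")
for d in ctrl.cut_out(W,"cell0"):
    m=d["pixels"];v,u=np.nonzero(m);f=fit(W,m,'L',ray(W,[[u.mean(),v.mean()]],.03)[0][:2])
    print(d["extent"],round(d["confidence"],2),np.round(f,4))
E
```

```text
clock: 3.4
tcp_pos: [0.5761, 0.0607, 0.1411]
eef_rot: [0.559, 1.498, -0.558]
wrist_force: [0.2, -0.1, 0.8]
grip_width: 0.0598
t 3.4 tcp [0.5761 0.0607 0.1411] yaw 49.1 w 0.0598 F [ 0.2 -0.1  0.8] j6 0.71
shift [ 0.1171 -0.0019  0.0035] turn [ 0.001 -0.    -0.   ] deg 0.1
[17.7, 154.6, 89.1, 53.1] 0.93 [ 0.9512  0.4452 -0.0536]
[251.9, 184.7, 47.3, 56.1] 0.91 [0.9514 0.5773 0.0568]
[160.0, 95.4, 61.0, 50.2] 0.74 [0.9238 0.4827 0.056 ]
[148.3, 0.0, 68.4, 41.8] 0.69 [0.9761 0.4195 0.1089]
```

View pics/w1.png

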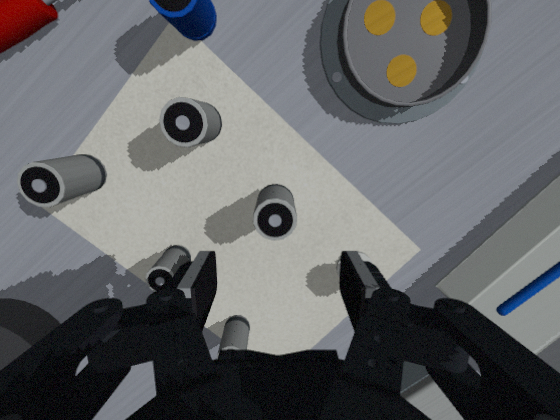

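The wrist view shows cell A at (275,210), B at (190,122), C at (60,182) and the blue cell at (185,15). The wrist fits agree with the other views within 2 mm, so I'm descending on A.

```bash
python3 -m crank '[[[0,-0.002,0.003,0,0,0,0.3],[0.04,-0.002,0.003,0,0,0,0.3],[0.08,-0.002,0.003,0,0,0,0.3],[0.1,-0.002,0.003,0,0,0,0.3],[0.1,-0.002,0.003,0,0,0,0.3]]]' ; python3 plan.py .5773 .0568 .024 49
```

```text
clock: 4.0
tcp_pos: [0.5739, 0.0563, 0.0373]
eef_rot: [0.558, 1.505, -0.562]
wrist_force: [-0.7, 1.0, -0.1]
grip_width: 0.0595
t 4.0 tcp [0.5739 0.0563 0.0373] yaw 49.0 w 0.0595 F [-0.7  1.  -0.1] j6 0.7
shift [0.0133 0.0026 0.0023] turn [ 0.001 -0.006  0.005] deg 0.4
```

```bash
python3 -m crank '[[[0.013,0.001,0.001,0,0,0,0.3],[0.013,0.001,0.001,0,0,0,0.3],[0.013,0.001,0.001,0,0,0,0.3]]]'; python3 plan.py .5773 .0568 .024 49; python3 -m crank '[[[0,0,0,0,0,0,0.8],[0,0,0,0,0,0,0.8],[0,0,0,0,0,0,0.8],[0,0,0,0,0,0,0.8],[0,0,0,0,0,0,0.8],[0,0,0,0,0,0,0.8]]]' 40; python3 plan.py .5773 .0568 .15 49
```

```text
clock: 4.3
tcp_pos: [0.5801, 0.056, 0.0286]
eef_rot: [0.56, 1.496, -0.559]
wrist_force: [0.5, 0.4, 0.5]
grip_width: 0.0596
t 4.3 tcp [0.5801 0.056  0.0286] yaw 49.0 w 0.0596 F [0.5 0.4 0.5] j6 0.7
shift [ 0.0046 -0.0012 -0.0026] turn [-0.     0.001 -0.001] deg 0.1
clock: 4.9
tcp_pos: [0.5801, 0.0559, 0.0288]
eef_rot: [0.56, 1.495, -0.559]
wrist_force: [-1.4, -0.2, 4.9]
grip_width: 0.0328
t 4.9 tcp [0.5801 0.0559 0.0288] yaw 49.0 w 0.0328 F [-1.4 -0.2  4.9] j6 0.7
shift [-0.1212 -0.001  -0.0025] turn [-0.     0.002 -0.001] deg 0.1
```

```bash
python3 -m crank '[[[-0.02,0,0,0,0,0,0.8],[-0.05,0,0,0,0,0,0.8],[-0.09,0,0,0,0,0,0.8],[-0.1,0,0,0,0,0,0.8],[-0.1,0,0,0,0,0,0.8]]]'; python3 plan.py .5636 .2054 .125 49
```

```text
clock: 5.4
tcp_pos: [0.5808, 0.056, 0.1296]
eef_rot: [0.561, 1.493, -0.558]
wrist_force: [-0.4, -0.2, -1.7]
grip_width: 0.0329
t 5.4 tcp [0.5808 0.056  0.1296] yaw 49.0 w 0.0329 F [-0.4 -0.2 -1.7] j6 0.7
shift [ 0.0045  0.1014 -0.111 ] turn [-0.     0.003 -0.003] deg 0.3
```

```bash
python3 -m crank '[[[0.004,0.03,-0.033,0,0,0,0.8],[0.004,0.06,-0.066,0,0,0,0.8],[0.004,0.085,-0.095,0,0,0,0.8],[0.004,0.101,-0.111,0,0,0,0.8],[0.004,0.101,-0.111,0,0,0,0.8],[0.004,0.101,-0.111,0,0,0,0.8],[0.004,0.101,-0.111,0,0,0,0.8]]]'; python3 plan.py .5636 .2054 .05 49
python3 - <<'E'
from h import *
W=ctrl.get_image("wrist");save(W,"w2")
E
```

```text
clock: 6.1
tcp_pos: [0.5607, 0.204, 0.1222]
eef_rot: [0.559, 1.499, -0.562]
wrist_force: [0.5, 0.0, -0.9]
grip_width: 0.033
t 6.1 tcp [0.5607 0.204  0.1222] yaw 48.9 w 0.033 F [ 0.5  0.  -0.9] j6 0.96
shift [0.0722 0.0031 0.0013] turn [-0.001 -0.001  0.002] deg 0.2
```

View pics/w2.png

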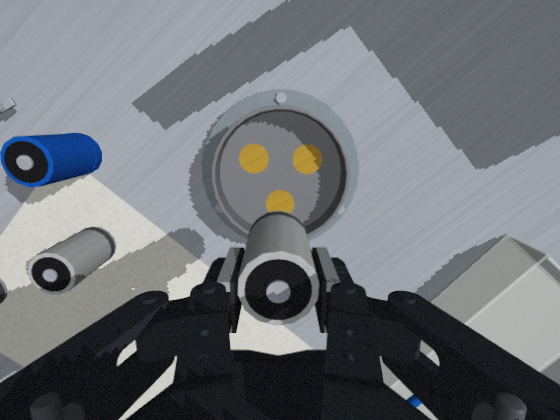

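The cell is held upright at (278,270), with the contacts at (254,158), (307,158) and (280,203). I'll refine the contacts from this image, then descend.

```bash
python3 -m crank '[[[0.03,0.002,0.001,0,0,0,0.8],[0.04,0.002,0.001,0,0,0,0.8],[0.04,0.002,0.001,0,0,0,0.8],[0.04,0.002,0.001,0,0,0,0.8]]]'
python3 - <<'E'
from h import *
im=ctrl.get_image("wrist");save(im,"w3")
hsv=cv2.cvtColor(im["color"],cv2.COLOR_RGB2HSV)
m=((hsv[...,0]>8)&(hsv[...,0]<28)&(hsv[...,1]>110)).astype(np.uint8)
n,l,st,ce=cv2.connectedComponentsWithStats(m)
for i in range(1,n):
    if st[i,4]>100: print(st[i],ce[i].round(1),ray(im,[ce[i]],.01)[0].round(4))
E
python3 plan.py .5636 .2054 .0385 49
```

```text
clock: 6.55
tcp_pos: [0.5635, 0.2053, 0.0836]
eef_rot: [0.56, 1.498, -0.561]
wrist_force: [0.4, -0.3, -0.7]
grip_width: 0.0329
[228 146  35  34 930] [244.7 162.4] [0.5176 0.2153 0.01  ]
[291 146  34  35 930] [307.5 163.1] [0.5467 0.2478 0.01  ]
[260 199  32  18 321] [274.8 206.8] [0.5554 0.2099 0.01  ]
t 6.6 tcp [0.5642 0.2056 0.0843] yaw 49.0 w 0.0326 F [ 1.3  0.6 -0.6] j6 0.96
shift [ 0.0458 -0.0006 -0.0003] turn [-0.001  0.    -0.001] deg 0.1
```

View pics/w3.png

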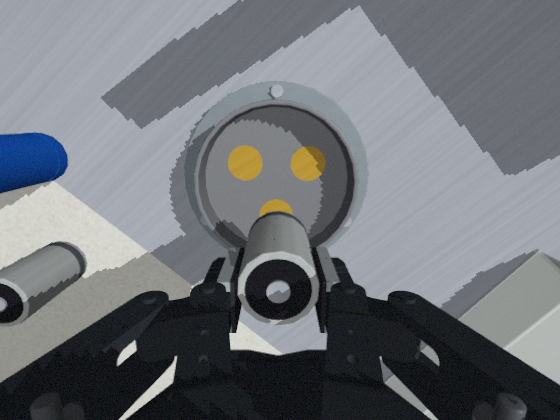

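```bash
python3 -m crank '[[[0.02,-0.001,0,0,0,0,0.8],[0.035,-0.001,0,0,0,0,0.8],[0.041,-0.001,0,0,0,0,0.8],[0.044,-0.001,0,0,0,0,0.8],[0.045,-0.001,0,0,0,0,0.8],[0.045,-0.001,0,0,0,0,0.8]]]';python3 plan.py .5636 .2054 .0385 49
```

```text
clock: 7.2
tcp_pos: [0.5635, 0.2053, 0.0391]
eef_rot: [0.56, 1.496, -0.559]
wrist_force: [-0.7, 0.1, -0.6]
grip_width: 0.0327
t 7.2 tcp [0.5635 0.2053 0.0391] yaw 49.0 w 0.0327 F [-0.7  0.1 -0.6] j6 0.96
shift [0.0006 0.0001 0.    ] turn [-0.     0.001 -0.001] deg 0.1
```

```bash
python3 -m crank '[[[0.001,0,0,0,0,0,0.8],[0.001,0,0,0,0,0,0.8]]]'; python3 -m crank '[[[0,0,0,0,0,0,0.35],[0,0,0,0,0,0,0.35],[0,0,0,0,0,0,0.35],[-0.03,0,0,0,0,0,0.35],[-0.08,0,0,0,0,0,0.35],[-0.1,0,0,0,0,0,0.35],[-0.1,0,0,0,0,0,0.35]]]'
python3 - <<'E'
from m import *
W=ctrl.get_image("wrist");save(W,"w4")
SH['H']=[(.01,.017),(.069,.017)]
for d in ctrl.cut_out(W,"cell0"):
    m=d["pixels"];v,u=np.nonzero(m);x0=ray(W,[[u.mean(),v.mean()]],.03)[0][:2]
    for k in 'LH': print(d["extent"],round(d["confidence"],2),k,np.round(fit(W,m,k,x0),4))
E
python3 plan.py .4835 .0563 .13 108
```

```text
clock: 7.4
tcp_pos: [0.5638, 0.2054, 0.0389]
eef_rot: [0.561, 1.496, -0.559]
wrist_force: [-1.6, -0.5, 4.7]
grip_width: 0.0333
clock: 8.1
tcp_pos: [0.5664, 0.206, 0.1421]
eef_rot: [0.563, 1.49, -0.555]
wrist_force: [0.5, 0.2, -0.5]
grip_width: 0.0554
[0.0, 260.6, 17.6, 35.0] 0.86 L [ 0.9423  0.4447 -0.0566]
[0.0, 260.6, 17.6, 35.0] 0.86 H [ 0.9667  0.4467 -0.0452]
[12.2, 126.7, 94.6, 50.6] 0.79 L [0.94   0.4209 0.1087]
[12.2, 126.7, 94.6, 50.6] 0.79 H [0.8723 0.4263 0.1153]
[36.7, 216.7, 80.0, 59.0] 0.76 L [0.9356 0.482  0.0556]
[36.7, 216.7, 80.0, 59.0] 0.76 H [0.8692 0.4841 0.0643]
t 8.2 tcp [0.5631 0.2052 0.1378] yaw 49.0 w 0.0554 F [-0.1 -0.1 -0.9] j6 0.96
shift [ 0.0077 -0.1646  0.0376] turn [-1.03e+00  1.00e-03 -0.00e+00] deg 59.0
```

View pics/w4.png

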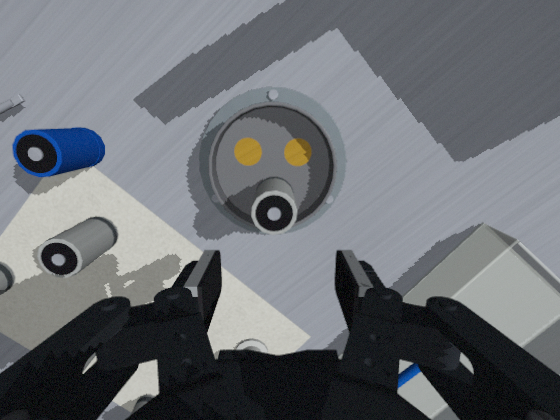

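Cell A stands over contact a at (274,213). Next is B, turning the other way (yaw -12°) to stay inside joint 6's range.

```bash
python3 plan.py .483 .0563 .13 -12;  python3 -m crank '[[[0.005,-0.165,0.038,1.065,0,0,0.3],[0.005,-0.165,0.038,1.065,0,0,0.3],[0.005,-0.165,0.038,1.065,0,0,0.3],[0.005,-0.165,0.038,1.065,0,0,0.3],[0.005,-0.165,0.038,1.065,0,0,0.3],[0.005,-0.165,0.038,1.065,0,0,0.3],[0.005,-0.165,0.038,1.065,0,0,0.3],[0.005,-0.165,0.038,1.065,0,0,0.3]]]';python3 plan.py .483 .0563 .13 -12
```

```text
t 8.2 tcp [0.5631 0.2052 0.1378] yaw 49.0 w 0.0554 F [-0.1 -0.1 -0.9] j6 0.96
shift [ 0.0077 -0.1649  0.0372] turn [ 1.064e+00  0.000e+00 -1.000e-03] deg 61.0
clock: 9.0
tcp_pos: [0.4816, 0.0556, 0.1306]
eef_rot: [1.361, 1.105, -1.366]
wrist_force: [-0.8, 0.4, -0.8]
grip_width: 0.0599
t 9.0 tcp [0.4816 0.0556 0.1306] yaw -12.1 w 0.0599 F [-0.8  0.4 -0.8] j6 1.76
shift [ 0.0006  0.0012 -0.001 ] turn [-0.001  0.001  0.004] deg 0.2
```

```bash
python3 -m crank '[[[0.03,0.001,-0.001,0,0,0,0.3],[0.07,0.001,-0.001,0,0,0,0.3],[0.09,0.001,-0.001,0,0,0,0.3],[0.1,0.001,-0.001,0,0,0,0.3],[0.103,0.001,-0.001,0,0,0,0.3],[0.103,0.001,-0.001,0,0,0,0.3]]]';python3 plan.py .483 .0563 .0275 -12; python3 -m crank '[[[0,0,0,0,0,0,0.8],[0,0,0,0,0,0,0.8],[0,0,0,0,0,0,0.8],[0,0,0,0,0,0,0.8],[0,0,0,0,0,0,0.8],[0,0,0,0,0,0,0.8]]]' 40;python3 plan.py .483 .0563 .0275 -12
```

```text
clock: 9.6
tcp_pos: [0.4846, 0.0565, 0.0295]
eef_rot: [1.361, 1.103, -1.362]
wrist_force: [0.1, 0.9, -0.4]
grip_width: 0.0597
t 9.6 tcp [0.4846 0.0565 0.0295] yaw -12.0 w 0.0597 F [ 0.1  0.9 -0.4] j6 1.76
shift [ 0.002  -0.0016  0.0005] turn [0. 0. 0.] deg 0.0
clock: 10.2
tcp_pos: [0.4858, 0.0565, 0.031]
eef_rot: [1.364, 1.101, -1.36]
wrist_force: [-0.9, 1.5, 6.6]
grip_width: 0.033
t 10.2 tcp [0.4858 0.0565 0.031 ] yaw -12.0 w 0.033 F [-0.9  1.5  6.6] j6 1.76
shift [ 0.0035 -0.0027  0.0008] turn [-0.    -0.001 -0.002] deg 0.1
```

```bash
python3 -m crank '[[[-0.02,0,0,0,0,0,0.8],[-0.05,0,0,0,0,0,0.8],[-0.09,0,0,0,0,0,0.8],[-0.1,0,0,0,0,0,0.8],[-0.1,0,0,0,0,0,0.8]]]'; python3 plan.py .5472 .2478 .13 -12
```

```text
clock: 10.7
tcp_pos: [0.4865, 0.0564, 0.1316]
eef_rot: [1.365, 1.099, -1.358]
wrist_force: [-0.6, 0.2, -2.3]
grip_width: 0.0329
t 10.7 tcp [0.4865 0.0564 0.1316] yaw -12.0 w 0.0329 F [-0.6  0.2 -2.3] j6 1.76
shift [ 0.0018  0.0195 -0.1998] turn [-0.001 -0.001 -0.005] deg 0.3
```

```bash
python3 -m crank '[[[0,0.004,-0.04,0,0,0,0.8],[0,0.008,-0.08,0,0,0,0.8],[0,0.012,-0.12,0,0,0,0.8],[0,0.016,-0.16,0,0,0,0.8],[0,0.019,-0.19,0,0,0,0.8],[0,0.0195,-0.2,0,0,0,0.8],[0,0.0195,-0.2,0,0,0,0.8],[0,0.0195,-0.2,0,0,0,0.8]]]'; python3 plan.py .5472 .2478 .04 -12
python3 - <<'E'
from h import *
W=ctrl.get_image("wrist");save(W,"w5")
E
```

```text
clock: 11.5
tcp_pos: [0.5439, 0.2468, 0.128]
eef_rot: [1.359, 1.103, -1.366]
wrist_force: [0.1, -0.5, -1.0]
grip_width: 0.0328
t 11.5 tcp [0.5439 0.2468 0.128 ] yaw -12.0 w 0.0328 F [ 0.1 -0.5 -1. ] j6 2.1
shift [ 0.088   0.0033 -0.0019] turn [-0.001  0.002  0.003] deg 0.2
```

View pics/w5.png

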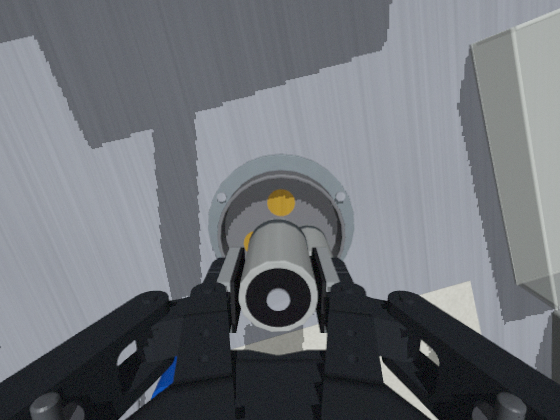

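The held cell is at (278,275), its target contact b at (281,203) as expected from the last placing, and cell A is visible at right (315,240).

```bash
python3 -m crank '[[[0.02,0.002,-0.001,0,0,0,0.8],[0.045,0.002,-0.001,0,0,0,0.8],[0.045,0.002,-0.001,0,0,0,0.8],[0.045,0.002,-0.001,0,0,0,0.8]]]'; python3 plan.py .5472 .2478 .041 -12
```

```text
clock: 11.95
tcp_pos: [0.5465, 0.2472, 0.0843]
eef_rot: [1.361, 1.102, -1.365]
wrist_force: [0.2, 0.2, -1.2]
grip_width: 0.0329
t 11.95 tcp [0.5465 0.2472 0.0843] yaw -12.1 w 0.0329 F [ 0.2  0.2 -1.2] j6 2.1
shift [ 0.0433  0.0006 -0.0008] turn [-0.002  0.001  0.002] deg 0.2
```

```bash
python3 -m crank '[[[0.02,0.0005,-0.001,0,0,0,0.8],[0.032,0.0005,-0.001,0,0,0,0.8],[0.039,0.0005,-0.001,0,0,0,0.8],[0.042,0.0005,-0.001,0,0,0,0.8],[0.0435,0.0005,-0.001,0,0,0,0.8],[0.044,0.0005,-0.001,0,0,0,0.8],[0.044,0.0005,-0.001,0,0,0,0.8]]]'; python3 plan.py .5472 .2478 .041 -12
```

```text
clock: 12.65
tcp_pos: [0.5486, 0.2496, 0.0412]
eef_rot: [1.363, 1.102, -1.361]
wrist_force: [0.5, -0.2, -1.7]
grip_width: 0.0328
t 12.65 tcp [0.5486 0.2496 0.0412] yaw -12.0 w 0.0328 F [ 0.5 -0.2 -1.7] j6 2.1
shift [ 0.0002 -0.001   0.0021] turn [-0.    -0.    -0.001] deg 0.1
```

```bash
python3 -m crank '[[[0.001,-0.001,0.002,0,0,0,0.8],[0.0015,-0.001,0.002,0,0,0,0.8],[0.0015,-0.001,0.002,0,0,0,0.8]]]'; python3 plan.py .5472 .2478 .041 -12
```

```text
clock: 12.95
tcp_pos: [0.5485, 0.249, 0.041]
eef_rot: [1.366, 1.103, -1.358]
wrist_force: [-0.3, 2.1, 5.2]
grip_width: 0.0329
t 12.95 tcp [0.5485 0.249  0.041 ] yaw -12.0 w 0.0329 F [-0.3  2.1  5.2] j6 2.1
shift [ 0.     -0.001   0.0014] turn [-0.    -0.004 -0.003] deg 0.3
```

Contact with the floor (about 7 N change). I'm releasing with the jaws part-opened and raising.

```bash
python3 -m crank '[[[0,0,0,0,0,0,0.35],[0,0,0,0,0,0,0.35],[0,0,0,0,0,0,0.35],[-0.03,0,0,0,0,0,0.35],[-0.08,0,0,0,0,0,0.35],[-0.1,0,0,0,0,0,0.35],[-0.1,0,0,0,0,0,0.35]]]'; python3 plan.py .446 -.0545 .14 48
python3 - <<'E'
from h import *
W=ctrl.get_image("wrist");save(W,"w6")
E
```

```text
clock: 13.65
tcp_pos: [0.5499, 0.2486, 0.1434]
eef_rot: [1.368, 1.099, -1.355]
wrist_force: [0.6, 0.3, 0.2]
grip_width: 0.0554
t 13.65 tcp [0.5499 0.2486 0.1434] yaw -12.0 w 0.0554 F [0.6 0.3 0.2] j6 2.1
shift [ 0.0019 -0.0384  0.3181] turn [-1.048  0.    -0.008] deg 60.0
```

View pics/w6.png

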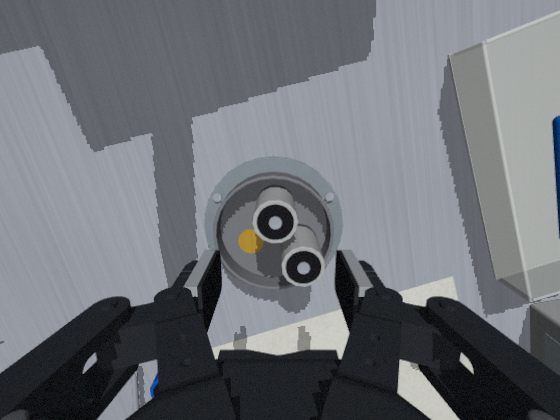

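Two cells are standing at (275,222) and (303,266), with the free contact c at (250,240). Next is C, with a -120° turn over two calls.

```bash
python3 -m crank '[[[0.002,-0.038,0.318,-1.048,0,0,0.3],[0.002,-0.038,0.318,-1.048,0,0,0.3],[0.002,-0.038,0.318,-1.048,0,0,0.3],[0.002,-0.038,0.318,-1.048,0,0,0.3],[0.002,-0.038,0.318,-1.048,0,0,0.3],[0.002,-0.038,0.318,-1.048,0,0,0.3],[0.002,-0.038,0.318,-1.048,0,0,0.3],[0.002,-0.038,0.318,-1.048,0,0,0.3]]]'; python3 plan.py .446 -.0545 .13 108
```

```text
clock: 14.5
tcp_pos: [0.4401, -0.058, 0.135]
eef_rot: [0.573, 1.498, -0.576]
wrist_force: [-0.5, 1.3, 0.1]
grip_width: 0.0598
t 14.5 tcp [ 0.4401 -0.058   0.135 ] yaw 48.0 w 0.0598 F [-0.5  1.3  0.1] j6 0.46
shift [0.0049 0.0066 0.0021] turn [-1.048e+00 -5.000e-03  1.000e-03] deg 60.0
```

```bash
python3 -m crank '[[[0.002,0.003,0.001,-1.048,0,0,0.3],[0.002,0.003,0.001,-1.048,0,0,0.3],[0.002,0.003,0.001,-1.048,0,0,0.3],[0.002,0.003,0.001,-1.048,0,0,0.3],[0.002,0.003,0.001,-1.048,0,0,0.3],[0.002,0.003,0.001,-1.048,0,0,0.3],[0.002,0.003,0.001,-1.048,0,0,0.3],[0.002,0.003,0.001,-1.048,0,0,0.3]]]'; python3 plan.py .446 -.0545 .028 108
python3 - <<'E'
from m import *
W=ctrl.get_image("wrist");save(W,"w7")
for d in ctrl.cut_out(W,"cell0"):
    m=d["pixels"];v,u=np.nonzero(m);f=fit(W,m,'L',ray(W,[[u.mean(),v.mean()]],.03)[0][:2])
    print(d["extent"],round(d["confidence"],2),np.round(f,4))
E
```

```text
clock: 15.3
tcp_pos: [0.4444, -0.0534, 0.1332]
eef_rot: [-0.246, 1.56, 0.248]
wrist_force: [0.4, 0.4, -0.4]
grip_width: 0.0599
t 15.3 tcp [ 0.4444 -0.0534  0.1332] yaw 108.0 w 0.0599 F [ 0.4  0.4 -0.4] j6 -0.58
shift [ 0.1052 -0.0017  0.0016] turn [ 0.001 -0.003 -0.002] deg 0.2
[429.6, 215.5, 87.0, 60.2] 0.96 [0.9269 0.4221 0.1094]
[254.3, 183.9, 45.2, 58.9] 0.63 [ 0.9434  0.4463 -0.0541]
```

View pics/w7.png

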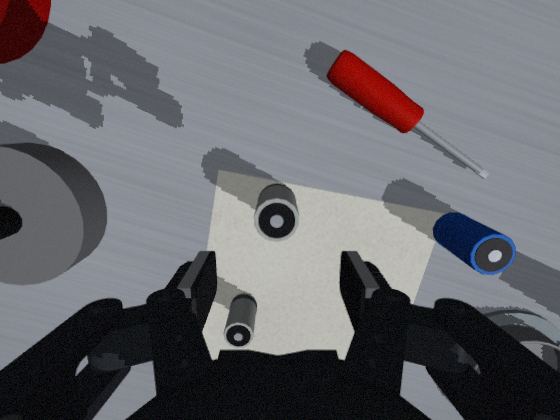

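Cell C is at (277,215). The small cell at (240,325) is 110 mm away, so it's clear.

```bash
python3 -m crank '[[[0.03,-0.001,0.002,0,0,0,0.3],[0.07,-0.001,0.002,0,0,0,0.3],[0.09,-0.001,0.002,0,0,0,0.3],[0.1,-0.001,0.002,0,0,0,0.3],[0.104,-0.001,0.002,0,0,0,0.3],[0.104,-0.001,0.002,0,0,0,0.3]]]';python3 plan.py .4463 -.0541 .0275 108; python3 -m crank '[[[0,0,0,0,0,0,0.8],[0,0,0,0,0,0,0.8],[0,0,0,0,0,0,0.8],[0,0,0,0,0,0,0.8],[0,0,0,0,0,0,0.8],[0,0,0,0,0,0,0.8]]]' 40;python3 plan.py .4463 -.0541 .0275 108
```

```text
clock: 16.0
tcp_pos: [0.4485, -0.0542, 0.0312]
eef_rot: [-0.247, 1.557, 0.247]
wrist_force: [0.0, -0.1, 0.2]
grip_width: 0.0597
t 16.0 tcp [ 0.4485 -0.0542  0.0312] yaw 108.0 w 0.0597 F [ 0.  -0.1  0.2] j6 -0.58
shift [ 0.0037  0.0008 -0.0021] turn [ 0.  0. -0.] deg 0.0
clock: 16.6
tcp_pos: [0.4496, -0.0544, 0.0324]
eef_rot: [-0.248, 1.554, 0.247]
wrist_force: [-0.7, 1.0, 6.1]
grip_width: 0.0329
t 16.6 tcp [ 0.4496 -0.0544  0.0324] yaw 108.1 w 0.0329 F [-0.7  1.   6.1] j6 -0.58
shift [ 0.0049  0.0014 -0.0031] turn [0.001 0.002 0.001] deg 0.2
```

```bash
python3 -m crank '[[[-0.02,0,0,0,0,0,0.8],[-0.05,0,0,0,0,0,0.8],[-0.09,0,0,0,0,0,0.8],[-0.11,0,0,0,0,0,0.8],[-0.11,0,0,0,0,0,0.8]]]'; python3 plan.py .518 .2155 .135 108
```

```text
clock: 17.1
tcp_pos: [0.4512, -0.0549, 0.1445]
eef_rot: [-0.25, 1.55, 0.245]
wrist_force: [-0.0, -0.3, -1.7]
grip_width: 0.0328
t 17.1 tcp [ 0.4512 -0.0549  0.1445] yaw 108.1 w 0.0328 F [-0.  -0.3 -1.7] j6 -0.58
shift [0.0094 0.2365 0.1473] turn [0.001 0.006 0.004] deg 0.4
```

```bash
python3 -m crank '[[[0,0.035,0.022,0,0,0,0.8],[0,0.07,0.044,0,0,0,0.8],[0,0.105,0.066,0,0,0,0.8],[0,0.14,0.088,0,0,0,0.8],[0,0.175,0.11,0,0,0,0.8],[0,0.21,0.132,0,0,0,0.8],[0,0.23,0.146,0,0,0,0.8],[0,0.237,0.15,0,0,0,0.8]]]'; python3 plan.py .5207 .2164 .135 108; python3 -m crank '[[[0,0,0,0,0,0,0.8],[0,0,0,0,0,0,0.8]]]'; python3 plan.py .5207 .2164 .085 108
python3 - <<'E'
from h import *
W=ctrl.get_image("wrist");save(W,"w8")
E
```

```text
clock: 17.9
tcp_pos: [0.517, 0.2197, 0.1392]
eef_rot: [-0.25, 1.558, 0.25]
wrist_force: [-0.1, -0.8, -1.6]
grip_width: 0.0329
t 17.9 tcp [0.517  0.2197 0.1392] yaw 108.2 w 0.0329 F [-0.1 -0.8 -1.6] j6 -0.03
shift [ 0.0042 -0.0043  0.0025] turn [ 0.004 -0.002 -0.   ] deg 0.2
clock: 18.1
tcp_pos: [0.5163, 0.2166, 0.14]
eef_rot: [-0.248, 1.559, 0.246]
wrist_force: [-0.1, -0.9, -1.5]
grip_width: 0.0332
t 18.1 tcp [0.5163 0.2166 0.14  ] yaw 108.0 w 0.0332 F [-0.1 -0.9 -1.5] j6 -0.03
shift [ 0.0549 -0.0015  0.0043] turn [ 0.001 -0.003  0.001] deg 0.2
```

View pics/w8.png

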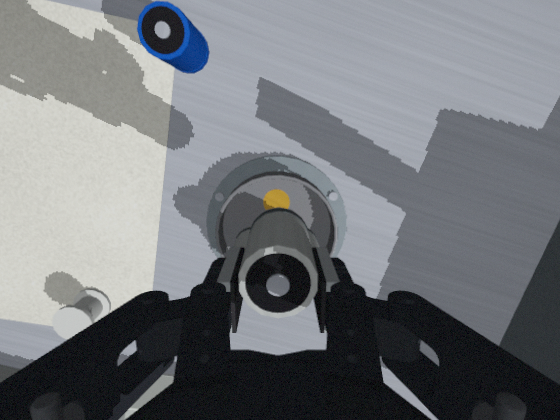

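The held cell is at (278,275), above the last contact at (277,200). I'm aligning, then descending.

```bash
python3 -m crank '[[[0.01,-0.001,0.004,0,0,0,0.8],[0.02,-0.001,0.004,0,0,0,0.8],[0.025,-0.001,0.004,0,0,0,0.8],[0.025,-0.001,0.004,0,0,0,0.8]]]'; python3 plan.py .5207 .2164 .042 108
```

```text
clock: 18.55
tcp_pos: [0.5202, 0.2172, 0.1144]
eef_rot: [-0.247, 1.56, 0.247]
wrist_force: [0.1, -0.2, -0.9]
grip_width: 0.0329
t 18.55 tcp [0.5202 0.2172 0.1144] yaw 108.0 w 0.0329 F [ 0.1 -0.2 -0.9] j6 -0.03
shift [ 0.0724 -0.0009  0.0004] turn [ 0.    -0.003 -0.   ] deg 0.2
```

```bash
python3 -m crank '[[[0.02,-0.001,0,0,0,0,0.8],[0.04,-0.001,0,0,0,0,0.8],[0.055,-0.001,0,0,0,0,0.8],[0.064,-0.001,0,0,0,0,0.8],[0.069,-0.001,0,0,0,0,0.8],[0.07,-0.001,0,0,0,0,0.8],[0.07,-0.001,0,0,0,0,0.8],[0.07,-0.001,0,0,0,0,0.8]]]'; python3 plan.py .5207 .2164 .042 108
```

```text
clock: 19.35
tcp_pos: [0.5227, 0.2172, 0.047]
eef_rot: [-0.247, 1.555, 0.248]
wrist_force: [0.4, 0.3, -1.1]
grip_width: 0.033
t 19.35 tcp [0.5227 0.2172 0.047 ] yaw 108.1 w 0.033 F [ 0.4  0.3 -1.1] j6 -0.04
shift [ 0.005  -0.0002 -0.0022] turn [0.001 0.002 0.   ] deg 0.1
```

```bash
python3 -m crank '[[[0.002,0,-0.002,0,0,0,0.8],[0.0035,0,-0.002,0,0,0,0.8],[0.005,0,-0.002,0,0,0,0.8],[0.0055,0,-0.002,0,0,0,0.8],[0.0055,0,-0.002,0,0,0,0.8]]]'; python3 plan.py .5207 .2164 .042 108
```

```text
clock: 19.85
tcp_pos: [0.5202, 0.2165, 0.0425]
eef_rot: [-0.247, 1.556, 0.247]
wrist_force: [-4.0, -0.1, 8.7]
grip_width: 0.0328
t 19.85 tcp [0.5202 0.2165 0.0425] yaw 108.1 w 0.0328 F [-4.  -0.1  8.7] j6 -0.04
shift [ 0.0005 -0.0003  0.0004] turn [0.001 0.001 0.   ] deg 0.1
```

Seated, with Fz rising to +8.7 N. I'm releasing and raising.

```bash
python3 -m crank '[[[0,0,0,0,0,0,0.35],[0,0,0,0,0,0,0.35],[0,0,0,0,0,0,0.35],[-0.03,0,0,0,0,0,0.35],[-0.08,0,0,0,0,0,0.35],[-0.13,0,0,0,0,0,0.35],[-0.14,0,0,0,0,0,0.35],[-0.14,0,0,0,0,0,0.35]]]'
python3 - <<'E'
from m import *
W=ctrl.get_image("wrist");save(W,"w9")
T=ctrl.get_image("top");S=ctrl.get_image("scene")
for n,c in (("t9",T["color"][110:310,90:310]),("s9",S["color"][170:390,200:420])):
    cv2.imwrite(f"pics/{n}.png",cv2.resize(c,None,fx=2.6,fy=2.6,interpolation=cv2.INTER_CUBIC)[:,:,::-1])
E
python3 plan.py .52 -.2554 .2 108
```

```text
clock: 20.65
tcp_pos: [0.5222, 0.217, 0.1835]
eef_rot: [-0.247, 1.55, 0.248]
wrist_force: [0.9, 0.0, 0.5]
grip_width: 0.0554
t 20.8 tcp [0.5185 0.2159 0.1784] yaw 108.1 w 0.0558 F [-0.  -0.6 -0.1] j6 -0.04
shift [-0.0211 -0.4486 -0.1447] turn [ 0.001 -0.004 -0.   ] deg 0.2
```

View pics/w9.png

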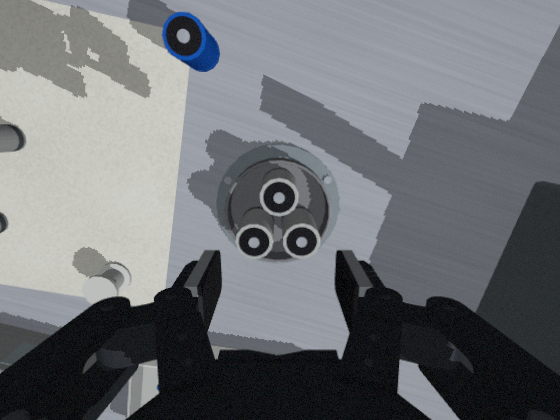

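View pics/s9.png

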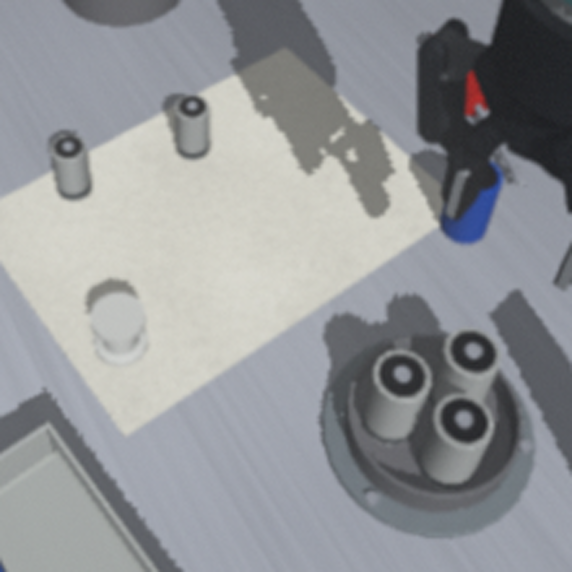

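All three stand upright in the wrist view, with nubs at (279,198), (254,242) and (302,242). I'll check the nub positions against the contacts numerically.

Run:
```python
from h import *
W=ctrl.get_image("wrist");T=ctrl.get_image("top");S=ctrl.get_image("scene")
C=np.array([[.5617,.207],[.5475,.2478],[.5185,.2156]])
for nm,im in (("wrist",W),("top",T),("scene",S)):
    for c in C:
        p=proj(im,[[*c,.071]])[0]; g=cv2.cvtColor(im["color"],cv2.COLOR_RGB2GRAY)
        r=18 if nm=="wrist" else 8
        u0,v0=int(round(p[0])),int(round(p[1]));k=5
        up=cv2.resize(g[v0-r:v0+r+1,u0-r:u0+r+1],None,fx=k,fy=k,interpolation=cv2.INTER_CUBIC)
        # dark ring centroid
        m=(up<60 if nm=="wrist" else up<np.percentile(up,15)).astype(np.uint8)
        n,l,st,ce=cv2.connectedComponentsWithStats(m);i=1+np.argmax(st[1:,4])
        uv=[u0-r+(ce[i][0]+.5)/k-.5,v0-r+(ce[i][1]+.5)/k-.5]
        print(nm,c,p.round(1),np.round(uv,1),(ray(im,[uv],.069)[0][:2]-c).round(4),st[i].tolist())
```

```text
wrist [0.5617 0.207 ] [252.6 249.7] [253.1 249. ] [0.     0.0003] [19, 19, 149, 138, 13522]
wrist [0.5475 0.2478] [302.4 248.7] [301.3 248.5] [ 0.0008 -0.0006] [15, 21, 149, 139, 13508]
wrist [0.5185 0.2156] [277.4 206.9] [278.5 204.1] [-0.0021  0.0003] [23, 0, 156, 154, 15259]
top [0.5617 0.207 ] [152.3 196.7] [144.8 200.3] [-0.0075  0.0175] [0, 48, 18, 23, 211]
top [0.5475 0.2478] [134.3 203.3] [131.1 197.2] [0.0146 0.0085] [16, 0, 23, 25, 176]
top [0.5185 0.2156] [148.  215.8] [148.4 216.5] [-0.0012 -0.0002] [18, 21, 50, 48, 1064]
scene [0.5617 0.207 ] [354.8 311.9] [357.9 316.2] [-0.0006  0.0073] [17, 27, 59, 58, 798]
scene [0.5475 0.2478] [379.4 329.5] [384.1 332.9] [-0.0035  0.0071] [54, 34, 23, 51, 292]
scene [0.5185 0.2156] [381.  303.5] [381.7 309.4] [0.0043 0.0076] [17, 58, 55, 19, 439]
```

Cells are within 2 mm of the contacts by the wrist view. The scene view's nubs agree with the predicted pixels by eye; its automatic thresholds caught shadow. Now the grey cover.

```bash
python3 -m crank '[[[-0.02,-0.448,-0.145,0,0,0,0.35],[-0.02,-0.448,-0.145,0,0,0,0.35],[-0.02,-0.448,-0.145,0,0,0,0.35],[-0.02,-0.448,-0.145,0,0,0,0.35],[-0.02,-0.448,-0.145,0,0,0,0.35],[-0.02,-0.448,-0.145,0,0,0,0.35],[-0.02,-0.448,-0.145,0,0,0,0.35],[-0.02,-0.448,-0.145,0,0,0,0.35]]]';python3 plan.py .52 -.2554 .2 108
```

```text
clock: 21.75
tcp_pos: [0.5198, -0.185, 0.1963]
eef_rot: [-0.246, 1.558, 0.248]
wrist_force: [1.6, -0.1, 0.9]
grip_width: 0.0555
t 21.75 tcp [ 0.5198 -0.185   0.1963] yaw 108.1 w 0.0555 F [ 1.6 -0.1  0.9] j6 -0.77
shift [-0.0037 -0.067  -0.0216] turn [ 0.001 -0.001 -0.002] deg 0.1
```

```bash
python3 -m crank '[[[0,-0.05,-0.015,0,0,0,0.35],[0,-0.06,-0.02,0,0,0,0.35],[0,-0.06,-0.02,0,0,0,0.35],[0,-0.06,-0.02,0,0,0,0.35]]]'
python3 - <<'E'
from m import *
W=ctrl.get_image("wrist");save(W,"w10");T=ctrl.get_image("top");S=ctrl.get_image("scene")
SH['K']=[(.037,.012),(.067,.012)]
for nm,im in (("w",W),("t",T),("s",S)):
  for d in ctrl.cut_out(im,"cover"):
    m=d["pixels"];col=im["color"][m].mean(0)
    v,u=np.nonzero(m)
    print(nm,d["extent"],round(d["confidence"],2),col.astype(int),np.round(fit(im,m,'C',ray(im,[[u.mean(),v.mean()]],.02)[0][:2]),4))
E
python3 plan.py .52 -.2554 .1 108
```

```text
clock: 22.15
tcp_pos: [0.5196, -0.2453, 0.1965]
eef_rot: [-0.245, 1.558, 0.249]
wrist_force: [0.0, 0.6, -0.2]
grip_width: 0.0555
w [212.0, 128.7, 118.1, 112.9] 0.94 [103 105 108] [ 0.9776  0.5179 -0.2552]
w [17.2, 67.0, 142.4, 129.0] 0.92 [137   9   7] [ 0.9674  0.5207 -0.4371]
w [184.5, 0.0, 131.3, 64.6] 0.61 [161  17  14] [ 0.9878  0.3533 -0.3241]
t [329.7, 192.2, 26.1, 35.8] 0.77 [84 82 82] [ 0.1538  0.5484 -0.2048]
s [220.9, 136.3, 52.3, 43.1] 0.78 [87 86 90] [ 0.9359  0.519  -0.2545]
s [271.0, 106.9, 43.3, 35.5] 0.63 [127  43  44] [ 0.9288  0.3563 -0.3261]
s [193.3, 101.2, 44.9, 42.5] 0.57 [122  41  43] [ 0.9508  0.5228 -0.4369]
t 22.45 tcp [ 0.5206 -0.2451  0.1977] yaw 108.2 w 0.0556 F [-0.3 -0.1  0.2] j6 -0.87
shift [ 0.0977 -0.0096 -0.0037] turn [ 0.003 -0.    -0.   ] deg 0.2
```

View pics/w10.png

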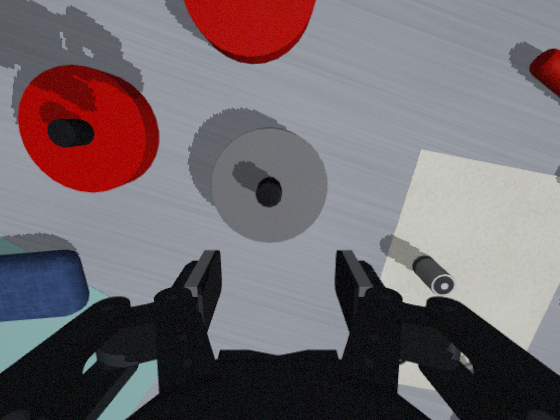

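The grey cover is at (269,185) with its knob at (269,192); the red ones are at (90,130) and (250,20). The fits from the wrist and scene views agree within 1.5 mm: (0.5185, -0.255).

```bash
python3 -m crank '[[[0.03,-0.01,-0.005,0,0,0,0.35],[0.06,-0.01,-0.005,0,0,0,0.35],[0.09,-0.01,-0.005,0,0,0,0.35],[0.1,-0.01,-0.005,0,0,0,0.35],[0.1,-0.01,-0.005,0,0,0,0.35],[0.1,-0.01,-0.005,0,0,0,0.35]]]';python3 plan.py .5183 -.255 .045 108
```

```text
clock: 23.05
tcp_pos: [0.5196, -0.2578, 0.0987]
eef_rot: [-0.249, 1.555, 0.247]
wrist_force: [0.7, 0.8, 1.3]
grip_width: 0.0555
t 23.05 tcp [ 0.5196 -0.2578  0.0987] yaw 108.1 w 0.0555 F [0.7 0.8 1.3] j6 -0.89
shift [ 0.0537  0.0031 -0.0005] turn [0.002 0.001 0.001] deg 0.1
```

```bash
python3 -m crank '[[[0.02,0.002,-0.001,0,0,0,0.35],[0.04,0.002,-0.001,0,0,0,0.35],[0.05,0.002,-0.001,0,0,0,0.35],[0.052,0.002,-0.001,0,0,0,0.35],[0.052,0.002,-0.001,0,0,0,0.35]]]';python3 plan.py .5183 -.255 .045 108;python3 -m crank '[[[0,0,0,0,0,0,0.9],[0,0,0,0,0,0,0.9],[0,0,0,0,0,0,0.9],[0,0,0,0,0,0,0.9],[0,0,0,0,0,0,0.9],[0,0,0,0,0,0,0.9],[0,0,0,0,0,0,0.9]]]' 60;python3 plan.py .5183 -.255 .045 108
```

```text
clock: 23.55
tcp_pos: [0.5179, -0.2564, 0.0465]
eef_rot: [-0.248, 1.556, 0.247]
wrist_force: [-0.1, -0.2, -0.2]
grip_width: 0.0552
t 23.55 tcp [ 0.5179 -0.2564  0.0465] yaw 108.1 w 0.0552 F [-0.1 -0.2 -0.2] j6 -0.89
shift [0.0015 0.0012 0.0008] turn [0.001 0.001 0.001] deg 0.1
clock: 24.25
tcp_pos: [0.5181, -0.2565, 0.0469]
eef_rot: [-0.248, 1.555, 0.246]
wrist_force: [-0.4, 0.7, 6.2]
grip_width: 0.0218
t 24.25 tcp [ 0.5181 -0.2565  0.0469] yaw 108.1 w 0.0218 F [-0.4  0.7  6.2] j6 -0.89
shift [0.0019 0.0014 0.0006] turn [0.001 0.001 0.002] deg 0.1
```

```bash
python3 -m crank '[[[-0.02,0,0,0,0,0,0.9],[-0.05,0,0,0,0,0,0.9],[-0.09,0,0,0,0,0,0.9],[-0.13,0,0,0,0,0,0.9],[-0.14,0,0,0,0,0,0.9],[-0.14,0,0,0,0,0,0.9]]]'
python3 - <<'E'
from h import *
W=ctrl.get_image("wrist");save(W,"w11");S=ctrl.get_image("scene");save(S,"s11")
E
python3 plan.py .543 .2235 .185 108
```

```text
clock: 24.85
tcp_pos: [0.5185, -0.2568, 0.1876]
eef_rot: [-0.25, 1.553, 0.245]
wrist_force: [-0.5, -0.1, -2.0]
grip_width: 0.022
t 24.95 tcp [ 0.5162 -0.2553  0.1839] yaw 108.1 w 0.0216 F [-0.5 -0.3 -1.4] j6 -0.89
shift [-0.0005  0.4469  0.1739] turn [ 0.001 -0.002 -0.002] deg 0.2
```

View pics/w11.png

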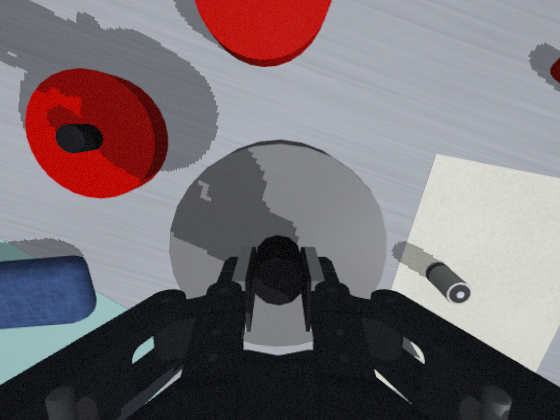

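View pics/s11.png

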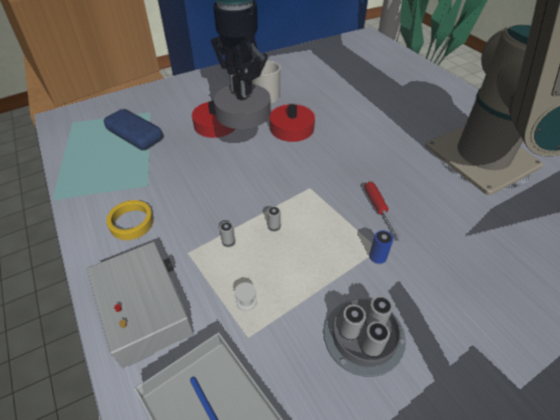

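The cover is held level by its knob at (278,265), and the small cells haven't moved. Carrying it to the pod.

```bash
python3 -m crank '[[[0,0.03,0.012,0,0,0,0.9],[0,0.065,0.025,0,0,0,0.9],[0,0.1,0.039,0,0,0,0.9],[0,0.135,0.0525,0,0,0,0.9],[0,0.17,0.066,0,0,0,0.9],[0,0.205,0.08,0,0,0,0.9],[0,0.24,0.093,0,0,0,0.9],[0,0.27,0.105,0,0,0,0.9]]]';python3 plan.py .543 .2235 .185 108
```

```text
clock: 25.75
tcp_pos: [0.5309, 0.0352, 0.1824]
eef_rot: [-0.247, 1.562, 0.249]
wrist_force: [0.5, 0.2, -1.3]
grip_width: 0.0217
t 25.75 tcp [0.5309 0.0352 0.1824] yaw 108.1 w 0.0217 F [ 0.5  0.2 -1.3] j6 -0.37
shift [-0.0026  0.1752  0.07  ] turn [ 0.002 -0.005 -0.002] deg 0.3
```

```bash
python3 -m crank '[[[0,0.035,0.014,0,0,0,0.9],[0,0.07,0.028,0,0,0,0.9],[0,0.105,0.042,0,0,0,0.9],[0,0.14,0.056,0,0,0,0.9],[0,0.16,0.064,0,0,0,0.9],[0,0.172,0.07,0,0,0,0.9],[0,0.175,0.07,0,0,0,0.9],[0,0.175,0.07,0,0,0,0.9]]]';python3 -m crank '[[[0,0,0,0,0,0,0.9],[0,0,0,0,0,0,0.9]]]';python3 plan.py .543 .2235 .125 108
```

```text
clock: 26.55
tcp_pos: [0.5447, 0.2208, 0.1842]
eef_rot: [-0.248, 1.559, 0.247]
wrist_force: [-0.3, -0.3, -1.7]
grip_width: 0.022
clock: 26.75
tcp_pos: [0.5456, 0.2202, 0.1854]
eef_rot: [-0.246, 1.557, 0.246]
wrist_force: [0.1, -1.9, -2.3]
grip_width: 0.0215
t 26.75 tcp [0.5456 0.2202 0.1854] yaw 108.0 w 0.0215 F [ 0.1 -1.9 -2.3] j6 -0.04
shift [ 0.0604  0.004  -0.0014] turn [-0.001 -0.     0.   ] deg 0.0
```

```bash
python3 -m crank '[[[0.015,0.003,-0.001,0,0,0,0.9],[0.035,0.003,-0.001,0,0,0,0.9],[0.05,0.003,-0.001,0,0,0,0.9],[0.055,0.003,-0.001,0,0,0,0.9],[0.055,0.003,-0.001,0,0,0,0.9],[0.055,0.003,-0.001,0,0,0,0.9]]]';python3 plan.py .543 .2235 .084 108
python3 - <<'E'
from m import *
W=ctrl.get_image("wrist");save(W,"w12");S=ctrl.get_image("scene")
cv2.imwrite("pics/s12.png",cv2.resize(S["color"][230:400,270:470],None,fx=3,fy=3,interpolation=cv2.INTER_CUBIC)[:,:,::-1])
E
```

```text
clock: 27.35
tcp_pos: [0.5444, 0.2237, 0.1314]
eef_rot: [-0.247, 1.555, 0.247]
wrist_force: [-0.1, -0.4, -1.3]
grip_width: 0.022
t 27.35 tcp [0.5444 0.2237 0.1314] yaw 108.0 w 0.022 F [-0.1 -0.4 -1.3] j6 -0.03
shift [ 0.0474  0.0003 -0.0015] turn [0.    0.001 0.   ] deg 0.1
```

View pics/w12.png

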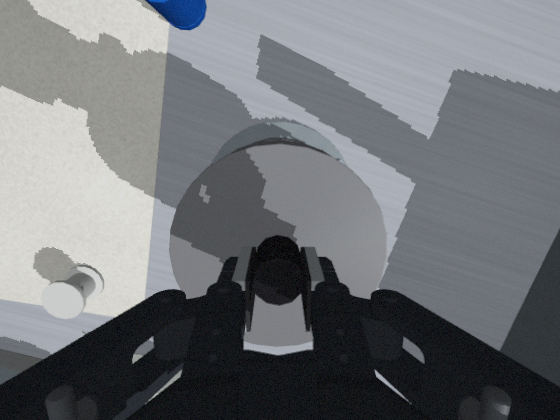

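View pics/s12.png

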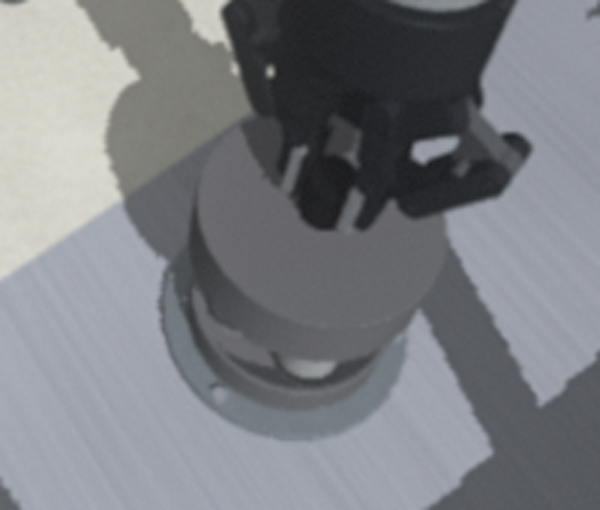

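The cover is concentric with the flange. Lowering it.

```bash
python3 -m crank '[[[0.012,0,-0.0015,0,0,0,0.9],[0.025,0,-0.0015,0,0,0,0.9],[0.035,0,-0.0015,0,0,0,0.9],[0.041,0,-0.0015,0,0,0,0.9],[0.044,0,-0.0015,0,0,0,0.9],[0.045,0,-0.0015,0,0,0,0.9],[0.045,0,-0.0015,0,0,0,0.9]]]';python3 plan.py .543 .2235 .084 108
```

```text
clock: 28.15
tcp_pos: [0.5425, 0.2235, 0.0856]
eef_rot: [-0.247, 1.556, 0.247]
wrist_force: [0.1, 0.2, -1.8]
grip_width: 0.0219
t 28.15 tcp [0.5425 0.2235 0.0856] yaw 108.1 w 0.0219 F [ 0.1  0.2 -1.8] j6 -0.03
shift [ 0.0016 -0.0002  0.0005] turn [0.001 0.    0.   ] deg 0.1
```

```bash
python3 -m crank '[[[0.001,0,0,0,0,0,0.9],[0.002,0,0,0,0,0,0.9],[0.002,0,0,0,0,0,0.9]]]';python3 plan.py .543 .2235 .084 108
```

```text
clock: 28.45
tcp_pos: [0.5427, 0.2235, 0.0839]
eef_rot: [-0.247, 1.556, 0.247]
wrist_force: [0.5, 0.4, -1.0]
grip_width: 0.0216
t 28.45 tcp [0.5427 0.2235 0.0839] yaw 108.1 w 0.0216 F [ 0.5  0.4 -1. ] j6 -0.03
shift [-0.0001 -0.0001  0.0003] turn [0.001 0.001 0.   ] deg 0.1
```

```bash
python3 -m crank '[[[0.001,0,0,0,0,0,0.9],[0.001,0,0,0,0,0,0.9]]]';python3 plan.py .543 .2235 .084 108
```

```text
clock: 28.65
tcp_pos: [0.5429, 0.2236, 0.0839]
eef_rot: [-0.247, 1.555, 0.247]
wrist_force: [-1.2, -0.4, 4.6]
grip_width: 0.0216
t 28.65 tcp [0.5429 0.2236 0.0839] yaw 108.1 w 0.0216 F [-1.2 -0.4  4.6] j6 -0.03
shift [-0.0001 -0.0001  0.    ] turn [0.001 0.001 0.   ] deg 0.1
```

The cover is touching the cells at the expected height (0.0839). I'm opening and raising.

```bash
python3 -m crank '[[[0,0,0,0,0,0,0.4],[0,0,0,0,0,0,0.4],[0,0,0,0,0,0,0.4],[0,0,0,0,0,0,0.4],[-0.02,0,0,0,0,0,0.4],[-0.05,0,0,0,0,0,0.4],[-0.09,0,0,0,0,0,0.4],[-0.12,0,0,0,0,0,0.4]]]'
python3 -m crank '[[[-0.05,-0.1,0,0,0,0,0.4],[-0.05,-0.12,0,0,0,0,0.4],[-0.05,-0.12,0,0,0,0,0.4],[-0.05,-0.12,0,0,0,0,0.4],[-0.05,-0.12,0,0,0,0,0.4],[-0.05,-0.12,0,0,0,0,0.4]]]'
python3 - <<'E'
from m import *
W=ctrl.get_image("wrist");save(W,"w13");S=ctrl.get_image("scene");save(S,"s13");T=ctrl.get_image("top")
SH['X']=[(.037,.058),(.074,.058)]
for nm,im in (("w",W),("s",S),("t",T)):
  for d in ctrl.cut_out(im,"cover"):
    m=d["pixels"];v,u=np.nonzero(m);x0=ray(im,[[u.mean(),v.mean()]],.06)[0][:2]
    if np.linalg.norm(x0-[.543,.2235])<.06: print(nm,round(d["confidence"],2),fit(im,m,'X',x0))
cv2.imwrite("pics/s13c.png",cv2.resize(S["color"][230:400,270:470],None,fx=3,fy=3,interpolation=cv2.INTER_CUBIC)[:,:,::-1])
E
```

```text
clock: 29.45
tcp_pos: [0.5428, 0.2235, 0.2046]
eef_rot: [-0.247, 1.555, 0.247]
wrist_force: [0.6, -0.4, 0.8]
grip_width: 0.0514
clock: 30.05
tcp_pos: [0.5787, 0.11, 0.2517]
eef_rot: [-0.248, 1.558, 0.248]
wrist_force: [0.3, -0.5, -0.4]
grip_width: 0.0512
w 0.92 (np.float64(0.9687132208709298), np.float64(0.5435253736507479), np.float64(0.22352372204761525))
s 0.58 (np.float64(0.9708070978820835), np.float64(0.544636026401816), np.float64(0.22457509155308542))
t 0.93 (np.float64(0.5570934256055363), np.float64(0.5457485812166545), np.float64(0.22044679785024068))
```

View pics/s13.png

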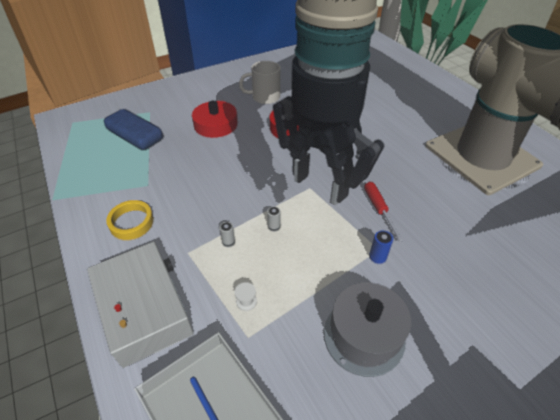

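View pics/w13.png

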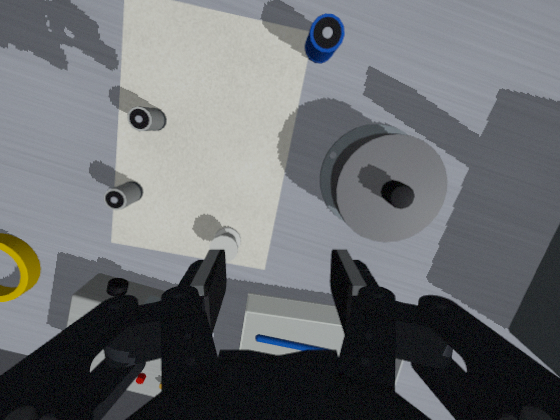

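View pics/s13c.png

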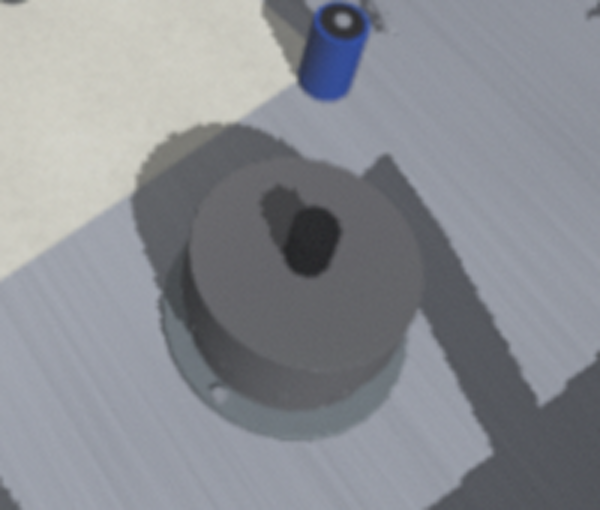

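The cover sits level on the cells: the scene shows it at (370,322), with the small cells still at (227,233) and (274,218). The model fit at resting height gives IoU 0.97 in two views, centred within 2 mm of the pod. The gripper is clear, so I'm handing in.

```bash
python3 -m crank '[[[0,0,0,0,0,0,0.4],[0,0,0,0,0,0,0.4],[0,0,0,0,0,0,0.4]]]'; python3 -c "
from rig import ctrl
print(ctrl.job_done())"
```

```text
clock: 30.65
tcp_pos: [0.5795, 0.1094, 0.2526]
eef_rot: [-0.247, 1.557, 0.247]
wrist_force: [0.4, -0.4, 1.2]
grip_width: 0.0511
the job is handed in; nothing more can be done
None
```

The three large cells are in the holder, one over each contact, with the grey cover set on top of them. I handed the job in at about 31 s of the 128 s allowed; handing in gives no verdict.

- **Cells:** the wrist view put all three within about 2 mm of their contacts, and they looked upright.
- **Cover:** it looked level. Fits at its resting height in the wrist and scene views overlapped it at 0.97 and put it within 2 mm of the holder's axis.
- **Everything else:** the small cells did not visibly move in the images. The blue cell and the red covers were not touched, and the gripper was clear at hand-in.

Two checks disagreed:
- **Cell check:** automatic thresholding of the cell tops in the top and scene views caught shadows and gave offsets of up to 19 mm. I set those aside. By eye, the tops in the scene view matched the predicted pixels to about 2 pixels.
- **Cover check:** the last top-view fit of the cover overlapped poorly (0.56), though its centre still came out within about 4 mm of the axis.

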